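# Carry the sticky soundboard to its drying stand on the paddle

## Task

The cream round soundboard lying on the tip of the red-handled paddle is still sticky, so do not touch it with the gripper. Pick up the paddle by its handle and carry the soundboard level to the green drying stand; lower the blade between the stand's two cork-topped walls so that the soundboard stays lying centred on the cork, and leave the paddle lying flat on the bench.

Things in the scene. Friction and masses are not known exactly. Their poses are not given: they have to be found in the camera images.
- paddle: Flat lifting paddle, loose, 0.22 kg, lying flat. Steel blade 24 mm wide, 4 mm thick along the whole underside, x = -57 to +180 mm (round tip). On it a red handle 18 mm wide (y), x = -75 to +40 mm, z = 4 to 38 mm. Origin on the underside, under the handle, near the balance point of the loaded paddle: grip there, from above. x points along the blade to the tip, z up.
- soundboard: Cream wooden disc with a dark inlaid ring, 90 mm across, 6 mm thick, about 25 g. It lies loose on the paddle's blade, its centre 143 to 157 mm ahead of the paddle's origin and at most 4 mm to either side. Origin at the centre of its underside, z up. (The smaller plain white discs are not meant.)
- stand: Green stand fixed to the bench, a U from above, open to -x. Two walls along x (-44 to +64 mm), 26 mm thick, gap 48 mm (y = -24 to +24), cork tops at z = 50 mm; a bar 30 mm high joins them at x = 50 to 64. The gap reaches down to the bench: the blade goes down through it, tip towards the stand's +x, handle outside in front. Origin on the bench, midway between the walls, under the seat; z up.
- seat (a point): Where the centre of the soundboard's underside belongs: midway between the walls, level with the cork tops, 50 mm above the stand's origin. Same axes as the stand.
There are look-alikes about, which are no part of the job. What is shaped like the stand but yellow is not meant. Of the things that look like the soundboard, take the one that is farthest to the robot's right at the start.

How it is judged:
By the outcome, as a careful person would: the job done as asked, in the order asked, and still so for the second after the job is handed in, with the robot touching nothing.
It also fails if it takes over 48 s, if anything falls off the work surface, if the arm or the gripper's body presses on something with over 40 N, if the wrist force passes 120 N, or if a joint passes its speed limit or range.

## Robot

A 7-joint arm with a two-finger parallel gripper is mounted at the origin on a cart in front of the work surface, level with it; the furniture and walls round the work are solid. World frame = base frame: x ahead of the robot, y to its left, z up, the work surface at z = 0. Lengths are in mm, angles in rad, forces in N, time in s.
With the tool pointing down it reaches from about 425 to 950 mm from the base axis. Payload 16.7 kg.
Tool frame: the origin (TCP) lies on the centre line of the jaws, within the pads' length; the fingertips stand 8 mm ahead of it and the grasp point (between the pads) lies 11 mm behind it; z points along the fingers, y is the line along which they close (so a half turn about z gives the same grasp; the last joint's range is limited). The gripper opens to 94 mm and grips with 3 to 60 N. Pads are 16 mm wide; open, the fingers measure 119 mm over their backs; the gripper's body (75 mm by 177 mm) begins 78 mm behind the grasp point.
Start: joints at [1.046, 0.426, 0.074, 1.606, -0.034, 1.111, -0.067], TCP at [247.075, -628.115, 213.467] pointing down, gripper open.
Joint ranges: [-2.85, 2.85], [-0.5, 2.14], [-1.23, 1.37], [0.21, 2.46], [-1.02, 4.16], [0.16, 2.05], [-2.73, 2.73]. Speed limits (rad/s): [1.89, 1.89, 2.39, 2.39, 3.01, 3.01, 3.01].

## Interface

Orientations are given as a rotation vector (axis times angle).
In Python, from rig import env, imaging, ticket, spotter gives the robot as it stands.
- The arm moves only by the tool send_rows, never from a script. Its argument "rows" is a list of rows, each a list of 2 entries, a list of its own where there are three numbers: the shift along the tool's x, y, z in mm, then the turn, a rotation vector about the tool's x, y, z in rad. A call has 1 to 20 rows; each row is the pose to reach, as a shift and turn from the pose commanded when the call began, along the tool's axes at that moment; what a row does not reach only later rows make up. A row lasts 1/12 s, in which the tool goes at most 41.7 mm and 7.16 degrees, less where a joint would pass 70% of its speed; a pose out of reach is approached as far as the arm can. A call with a gripper value outside its range is refused whole. "jaw" is the closure, from -1 (fully open) to 1 (shut), set as the call begins (left out, the last holds). The fingers move at their own pace and stop on an object; "squeeze" is the grip in N (left out, the last holds). Time passes only in rows, so rows that repeat a pose let the fingers close. It gives the time, the measured TCP pose, the force, the opening and the grip force at its end, in the units of the state.
- env.read_state(): the state, without advancing time (a new reading comes with each control period).
- imaging.read_camera(name): name is "scene" or "top" or "wrist"; returns (picture, depth): 480x640x3 uint8, red, green, blue; 480x640 float32, mm along the optical axis (not along the pixel's ray), 0 where there is no reading.
- imaging.camera_info(name): a dict with "fx", "fy", "cx", "cy" (pixels), "distortion" ([k1, k2, p1, p2, k3] as OpenCV has them; the pictures are not rectified), "extrinsics" (4x4, takes a point from world to camera coordinates). Camera axes: x right, y up, looking along -z (the intrinsics and any distortion apply to the point x, -y, -z); pixel columns grow to the right and rows downward; lengths in mm; the calibration is good to about 2 mm. A picture is of the moment at which its call begins: read the wrist's pose just before it. camera_info takes no time and is no camera call; for the wrist camera it gives the pose at the moment of the call.
- ticket.job_done(): hands the job in; it is judged then, once.
Trained networks look in the newest picture that a camera, given by its name, has taken for a name from the list of things; names that differ only in an ending like _2 or _b are one class to them, and where a whole thing is asked for, a point or a joint stands for the part that bears it (a point fixed in the world has none). Each returns a list of dicts, best first, with "p" (0 to 1); they miss things now and then, are a little off and sometimes report something else, mostly with a low value. They report only what shows in the picture. A call takes as long as a camera call. They do not tell look-alikes from the thing itself.
- spotter.search_frame(camera, name): "box" ([left, top, right, bottom] in pixels, round what is visible of it).
- spotter.regions_of(camera, name): "pixels" (480x640 bool, what is visible of it) and "box" ([left, top, right, bottom] in pixels, round what is visible of it).
- spotter.tip_of(camera, name): "position" ([column, row] in pixels: a listed point, or the origin of a listed thing).
The state is a dict: "time": time; "joint_pos": joint angles; "qd": joint speeds; "joint_efforts": joint torques, N m; "ee_pos": TCP position; "tool_rot": TCP orientation; "wrist_force": force on the tool from outside, world axes, zero at the start; "moment": the same for the moment, N m; "gripper_width": opening from 0.0 (shut) to 1.0 (fully open); "grasp_force": force on a finger pad.
Only numpy, scipy, OpenCV 4.12 (cv2) and the standard library are available. Lean on these libraries where they do the work, as an engineer would, in place of code of your own. Each camera call takes 0.05 s, during which the arm holds its last target. There are 200 camera calls.

## Working session

There is one attempt and no reset: what is moved stays moved. The work goes in short steps, Python scripts to look and compute and a tool call to move; the robot and the scene stay as the last step left them, time stands still between calls to the robot, and variables do not carry over. Pictures are saved under pics/ and viewed, at most 10 in all, crops included, and the job is handed in when it is done.

Besides the shell and the picture viewer there is one more tool, called after ">>>" as name([rows], argument=value, ...), one row to a line, values as JSON. send_rows: Moves the arm, as the interface text tells. Its arguments: {"type":"object","properties":{"rows":{"type":"array"},"jaw":{"type":"number"},"squeeze":{"type":"number"}},"required":["rows"]}

```bash
mkdir -p pics; ls
python3 - <<'E'
from rig import env, imaging, ticket, spotter
import cv2
print(env.read_state())
for n in ("scene","top"):
    p,d=imaging.read_camera(n); cv2.imwrite(f"pics/{n}0.png",p[:,:,::-1])
    i=imaging.camera_info(n); print(n,i)
    for o in ("paddle","soundboard","stand"):
        print(o,[(r["p"],r["box"]) for r in spotter.search_frame(n,o)][:4])
E
```

```text
pics
{'time': 0.0, 'joint_pos': array([ 1.04651714,  0.42673062,  0.07384754,  1.60662294, -0.03410434,
        1.11079741, -0.06708317]), 'qd': array([-0.00107765,  0.00078848,  0.00029054, -0.00097104, -0.00011842,
        0.00118243, -0.00196614]), 'joint_efforts': array([ 2.75113707e-03, -9.35819149e+01,  3.66798408e+00, -4.54188287e+01,
       -4.87659720e-02,  2.01991433e-02,  3.03644708e-05]), 'ee_pos': array([ 246.90832826, -627.74890214,  212.76939957]), 'tool_rot': array([-3.08536548e+00, -5.85006524e-01,  5.19221743e-04]), 'wrist_force': array([-1.01765521,  0.22989278,  0.15868278]), 'moment': array([-0.02936243, -0.01475245, -0.05432958]), 'grasp_force': 0.0, 'gripper_width': 1.0022811161555403}
scene {'fx': 522.9810126012236, 'fy': 522.9810126012236, 'cx': 317.18969894092874, 'cy': 239.3777328709918, 'distortion': array([-0.08146974,  0.        ,  0.        ,  0.        ,  0.        ]), 'extrinsics': array([[-8.43561920e-01, -5.36850384e-01,  1.39625276e-02,
         4.20079904e+02],
       [ 3.80754293e-01, -5.79546029e-01,  7.20522428e-01,
        -2.50544373e+02],
  
[... 450 characters left out ...]
293912641016, 'cy': 244.79169499726072, 'distortion': array([-0.09632466,  0.        ,  0.        ,  0.        ,  0.        ]), 'extrinsics': array([[-2.74408181e-02, -9.99617494e-01, -3.44477125e-03,
        -9.83559923e+00],
       [ 9.92475150e-01, -2.76558084e-02,  1.19282157e-01,
        -5.14888982e+02],
       [-1.19331799e-01, -1.45649877e-04,  9.92854421e-01,
        -1.10340063e+03],
       [ 0.00000000e+00,  0.00000000e+00,  0.00000000e+00,
         1.00000000e+00]])}
paddle [(0.58, [371.6, 215.7, 400.8, 295.9])]
soundboard [(0.78, [381.0, 181.8, 422.4, 216.0]), (0.59, [253.2, 292.0, 295.2, 331.1])]
stand [(0.91, [180.1, 162.7, 240.8, 221.6]), (0.65, [290.0, 166.0, 352.5, 234.4])]
```

View pics/top0.png

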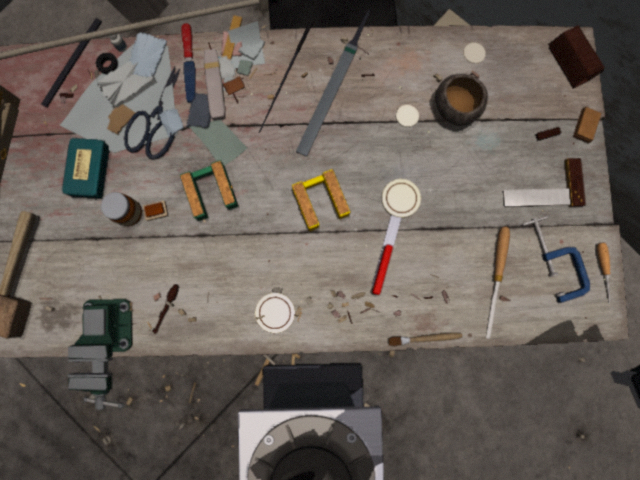

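View pics/scene0.png

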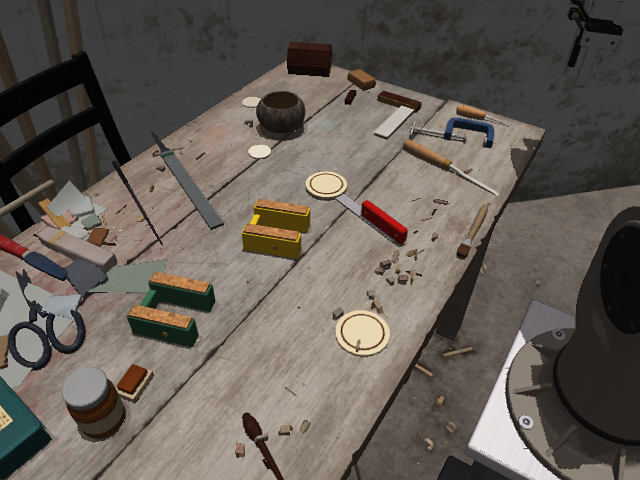

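The top view shows the target disc at (402,198) on the blade, the red handle around (383,270), the green stand at (208,190) and the yellow decoy between them. The scene view agrees. Next I'll measure them.

```bash
cat > h.py <<'E'
from rig import env, imaging, ticket, spotter
import numpy as np, cv2
def K(i): return np.array([[i["fx"],0,i["cx"]],[0,i["fy"],i["cy"]],[0,0,1.]])
def ray(i,px):
    u=cv2.undistortPoints(np.asarray(px,float).reshape(-1,1,2),K(i),i["distortion"]).reshape(-1,2)
    return np.c_[u[:,0],-u[:,1],-np.ones(len(u))]
def at_z(i,px,z):
    E=i["extrinsics"];R=E[:3,:3];c=-R.T@E[:3,3]; d=ray(i,px)@R
    return c+d*((z-c[2])/d[:,2])[:,None]
def cloud(i,depth,mask):
    r,c=np.nonzero(mask&(depth>0)); E=i["extrinsics"];R=E[:3,:3]
    return (ray(i,np.c_[c,r])*depth[r,c][:,None]-E[:3,3])@R
def proj(i,P):
    q=(np.asarray(P,float)@i["extrinsics"][:3,:3].T+i["extrinsics"][:3,3])*[1,-1,-1]
    return cv2.projectPoints(q,np.zeros(3),np.zeros(3),K(i),i["distortion"])[0].reshape(-1,2)
def rect(P): 
    (c,(w,h),a)=cv2.minAreaRect(np.float32(P[:,:2])); return np.round(c,1),round(w,1),round(h,1),round(a,1)
E
python3 - <<'E'
from h import *
for n in ("scene","top"):
    p,d=imaging.read_camera(n); i=imaging.camera_info(n)
    hsv=cv2.cvtColor(p,cv2.COLOR_RGB2HSV); H,S,V=[hsv[...,k].astype(int) for k in range(3)]
    yy,xx=np.mgrid[:480,:640]
    def box(a,b,c,e): return (xx>=a)&(xx<=c)&(yy>=b)&(yy<=e)
    b={"scene":dict(h=(340,190,420,250),s=(120,262,222,352),d=(300,165,352,205)),"top":dict(h=(368,235,400,300),s=(174,155,245,226),d=(378,175,425,220))}[n]
    red=((H<8)|(H>172))&(S>150)&(V>90)&box(*b["h"])
    P=cloud(i,d,red); print(n,"red",red.sum(),np.percentile(P[:,2],[5,50,95]).round(1))
    T=P[P[:,2]>30]; print(" top",rect(T),T.mean(0).round(1))
    r,c=np.nonzero(red); print(" z38 rect", rect(at_z(i,np.c_[c,r],38)))
    cork=(H>8)&(H<22)&(S>110)&(V>90)&box(*b["s"])
    P=cloud(i,d,cork);P=P[P[:,2]>35]; print(" cork",len(P),np.percentile(P[:,2],[5,50,95]).round(1),rect(P))
    m=cork.astype(np.uint8); k,l,st,ce=cv2.connectedComponentsWithStats(m)
    for j in range(1,k):
        if st[j,4]>80:
            r,c=np.nonzero(l==j); Q=at_z(i,np.c_[c,r],50); print("  wall z50",st[j,4],rect(Q),Q.mean(0).round(1))
    disc=box(*b["d"])&(V>150)&(S<110); P=cloud(i,d,disc); print(" disc",np.percentile(P[:,2],[5,50,95]).round(1))
    k,l,st,ce=cv2.connectedComponentsWithStats(cv2.morphologyEx(disc.astype(np.uint8),cv2.MORPH_CLOSE,np.ones((5,5))))
    j=1+np.argmax(st[1:,4]); r,c=np.nonzero(l==j); Q=at_z(i,np.c_[c,r],10); print("  disc",st[j,4],cv2.minEnclosingCircle(np.float32(Q[:,:2])),Q.mean(0).round(1),rect(Q))
    ring=spotter.regions_of(n,"soundboard")
    for g in ring[:2]:
        r,c=np.nonzero(g["pixels"]);print("  seg",g["p"],at_z(i,np.c_[c,r],10).mean(0).round(1))
    for o in ("paddle","stand","seat"):
        for g in spotter.tip_of(n,o)[:2]: print("  tip",o,g["p"],at_z(i,[g["position"]],50 if o=="seat" else 0).round(1))
E
```

```text
scene red 342 [33.2 36.  38.4]
 top (array([ 454. , -169.6]), 16.7, 113.4, 71.4) [ 452. -168.   36.]
 z38 rect (array([ 452.2, -166.1]), 17.4, 113.0, 71.5)
 cork 1293 [46.9 48.8 50.9] (array([645.5, 215. ]), 102.7, 98.7, 19.2)
  wall z50 591 (array([655.3, 180.8]), 99.5, 21.7, 18.7) [654.6 180.7  50. ]
  wall z50 709 (array([631.6, 250.2]), 100.0, 22.3, 18.4) [630.9 250.   50. ]
 disc [-2.3  8.  10.7]
  disc 1458 ((617.6744995117188, -218.40463256835938), 87.72220611572266) [ 616.9 -219.5   10. ] (array([ 618. , -218.1]), 98.7, 149.1, 39.4)
  seg 0.89 [ 614.2 -218.9   10. ]
  seg 0.56 [363.3  77.7  10. ]
  tip stand 0.73 [[603.2 -42.6   0. ]]
  tip stand 0.68 [[632.8 211.3   0. ]]
  tip seat 0.89 [[642.  207.9  50. ]]
  tip seat 0.6 [[601.7 -35.5  50. ]]
top red 385 [33.2 37.8 41.5]
 top (array([ 455.2, -170. ]), 16.5, 111.3, 71.6) [ 454.9 -169.8   37.7]
 z38 rect (array([ 455.3, -169.6]), 17.0, 112.0, 72.3)
 cork 885 [46.1 50.2 53.8] (array([646.1, 214.5]), 100.3, 97.3, 18.7)
  wall z50 448 (array([658.1, 179. ]), 100.0, 23.1, 19.1) [657.8 179.   50. ]
  wall z50 439 (array([634.2, 248.8]), 100.3, 22.6, 18.5) [633.6 248.7  50. ]
 disc [ 0.5 10.3 14.4]
  disc 1301 ((620.405517578125, -219.78268432617188), 56.68036651611328) [ 619.9 -224.    10. ] (array([ 622.1, -226.2]), 90.9, 99.9, 25.0)
  seg 0.86 [368.2  70.4  10. ]
  seg 0.7 [ 620.6 -223.1   10. ]
  tip paddle 0.67 [[ 467.7 -173.5    0. ]]
  tip stand 0.94 [[630.8 212.6   0. ]]
  tip stand 0.81 [[612.3 -35.9   0. ]]
  tip seat 0.76 [[611.8 -45.6  50. ]]
  tip seat 0.62 [[633.  207.8  50. ]]
```

```bash
cat >> h.py <<'E'
from scipy.spatial.transform import Rotation as Ro
def move(p0,yaw0,p1,yaw1):
    # tool down; yaw = world heading of tool x
    R=Ro.from_euler("z",yaw0,degrees=True)*Ro.from_rotvec([np.pi,0,0])
    print("shift",R.inv().apply(np.subtract(p1,p0)).round(1),"turn z",round(-np.radians(yaw1-yaw0),4))
def state():
    s=env.read_state(); r=Ro.from_rotvec(s["tool_rot"]); x=r.apply([1,0,0]); z=r.apply([0,0,1])
    print("t",round(s["time"],2),"p",s["ee_pos"].round(1),"yaw",np.degrees(np.arctan2(x[1],x[0])).round(2),"z",z.round(4),"F",s["wrist_force"].round(1),"w",round(s["gripper_width"],3),"g",round(s["grasp_force"],1)); return s
E
python3 -c "
from h import *
state()
move([247.1,-628.1,213.5],21.47,[471.6,-175.5,150],-18.4)
i=imaging.camera_info('wrist');print(i['extrinsics'].round(2))"
```

```text
t 0.9 p [ 247.  -628.1  213.5] yaw 21.47 z [ 0.  0. -1.] F [0.8 0.1 0.5] w 0.997 g 0.0
shift [ 374.6 -339.    63.5] turn z 0.6959
[[ 3.6000e-01 -9.3000e-01  0.0000e+00 -6.7498e+02]
 [ 9.1000e-01  3.5000e-01 -2.3000e-01  2.2430e+01]
 [ 2.2000e-01  9.0000e-02  9.7000e-01 -3.8936e+02]
 [ 0.0000e+00  0.0000e+00  0.0000e+00  1.0000e+00]]
```

>>> send_rows([
  [[375,-339,63.5],[0,0,0.696]],
  [[375,-339,63.5],[0,0,0.696]],
  [[375,-339,63.5],[0,0,0.696]],
  [[375,-339,63.5],[0,0,0.696]],
  [[375,-339,63.5],[0,0,0.696]],
  [[375,-339,63.5],[0,0,0.696]],
  [[375,-339,63.5],[0,0,0.696]],
  [[375,-339,63.5],[0,0,0.696]],
  [[375,-339,63.5],[0,0,0.696]],
  [[375,-339,63.5],[0,0,0.696]],
  [[375,-339,63.5],[0,0,0.696]],
  [[375,-339,63.5],[0,0,0.696]],
  [[375,-339,63.5],[0,0,0.696]],
  [[375,-339,63.5],[0,0,0.696]],
  [[375,-339,63.5],[0,0,0.696]],
  [[375,-339,63.5],[0,0,0.696]],
  [[375,-339,63.5],[0,0,0.696]],
  [[375,-339,63.5],[0,0,0.696]],
], jaw=-0.3)

```text
time: 2.4
ee_pos: [471.6, -176.5, 150.1]
tool_rot: [3.1, -0.505, 0.0]
wrist_force: [0.4, -0.4, 0.9]
gripper_width: 0.648
grasp_force: 0.0
```

Run:
```python
from h import *
state(); i=imaging.camera_info("wrist"); p,d=imaging.read_camera("wrist"); state(); i=imaging.camera_info("wrist")
cv2.imwrite("pics/w1.png",p[:,:,::-1]); np.savez("w1.npz",p=p,d=d)
hsv=cv2.cvtColor(p,cv2.COLOR_RGB2HSV); H,S,V=[hsv[...,k].astype(int) for k in range(3)]
red=((H<8)|(H>172))&(S>150)&(V>70)
P=cloud(i,d,red);P=P[P[:,2]>33]; print(len(P),np.median(P[:,2]),rect(P))
for g in spotter.regions_of("wrist","soundboard")[:2]:
    r,c=np.nonzero(g["pixels"]);Q=at_z(i,np.c_[c,r],10);print("seg",g["p"],g["box"],Q.mean(0).round(1),cv2.fitEllipse(cv2.convexHull(np.float32(Q[:,:2]))))
```

```text
t 2.4 p [ 471.6 -176.5  150.1] yaw -18.51 z [ 1.e-04 -2.e-04 -1.e+00] F [ 0.4 -0.4  0.9] w 0.648 g 0.0
t 2.45 p [ 471.6 -176.3  150.1] yaw -18.51 z [ 1.e-04 -1.e-04 -1.e+00] F [ 0.3 -0.2  0.9] w 0.651 g 0.0
3490 37.32302917255943 (array([ 458., -171.]), 16.3, 112.3, 71.8)
seg 0.89 [254.2, 1.5, 385.8, 73.3] [ 606.1 -218.5   10. ] ((620.6013793945312, -223.2401123046875), (89.57727813720703, 90.23302459716797), 102.72473907470703)
```

View pics/w1.png

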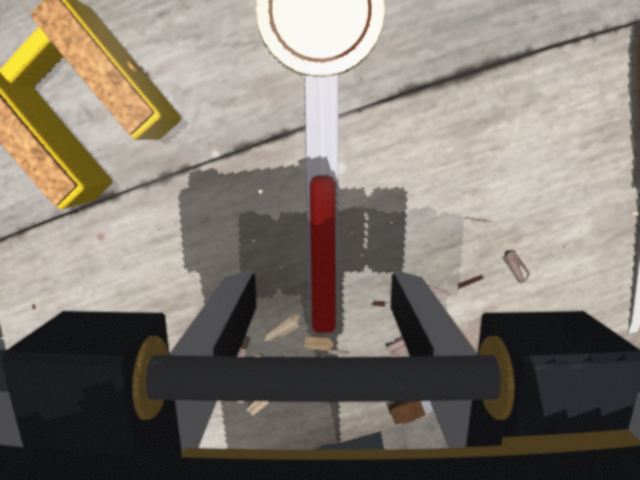

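The wrist picture shows the handle centred between the fingers (column 322, rows 178–332). The blade runs straight up to the disc at (320,10), so the alignment is good. I'll descend and grip.

>>> send_rows([
  [[1,-0.5,25],[0,0,0]],
  [[2,-1,60],[0,0,0]],
  [[2,-1,90],[0,0,0]],
  [[2,-1,110],[0,0,0]],
  [[2,-1,122],[0,0,0]],
  [[2,-1,130],[0,0,0]],
  [[2,-1,134],[0,0,0]],
  [[2,-1,134],[0,0,0]],
  [[2,-1,134],[0,0,0]],
  [[2,-1,134],[0,0,0]],
])

```text
time: 3.33
ee_pos: [474.8, -175.3, 16.8]
tool_rot: [3.101, -0.503, 0.002]
wrist_force: [-0.2, 0.5, -0.1]
gripper_width: 0.649
grasp_force: 0.0
```

>>> send_rows([
  [[0,0,0],[0,0,0]],
  [[0,0,0],[0,0,0]],
  [[0,0,0],[0,0,0]],
  [[0,0,0],[0,0,0]],
  [[0,0,0],[0,0,0]],
  [[0,0,0],[0,0,0]],
  [[0,0,0],[0,0,0]],
  [[0,0,0],[0,0,0]],
  [[0,0,0],[0,0,0]],
  [[0,0,0],[0,0,0]],
  [[0,0,0],[0,0,0]],
  [[0,0,0],[0,0,0]],
], jaw=1, squeeze=40)

```text
time: 4.33
ee_pos: [474.1, -175.1, 16.0]
tool_rot: [3.101, -0.503, -0.0]
wrist_force: [-1.0, -1.2, 1.7]
gripper_width: 0.189
grasp_force: 40.0
```

>>> send_rows([
  [[0,0,-0.5],[0,0,0]],
  [[0,0,-1.5],[0,0,0]],
  [[0,0,-3],[0,0,0]],
  [[0,0,-5.5],[0,0,0]],
  [[0,0,-9],[0,0,0]],
  [[0,0,-13.5],[0,0,0]],
  [[0,0,-19],[0,0,0]],
  [[0,0,-25],[0,0,0]],
  [[0,0,-32],[0,0,0]],
  [[0,0,-39],[0,0,0]],
  [[0,0,-46],[0,0,0]],
  [[0,0,-53],[0,0,0]],
  [[0,0,-60],[0,0,0]],
  [[0,0,-66],[0,0,0]],
  [[0,0,-71],[0,0,0]],
  [[0,0,-75],[0,0,0]],
  [[0,0,-78],[0,0,0]],
  [[0,0,-79.5],[0,0,0]],
  [[0,0,-80],[0,0,0]],
  [[0,0,-80],[0,0,0]],
], squeeze=50)

```text
time: 6.0
ee_pos: [474.1, -175.0, 95.9]
tool_rot: [-3.101, 0.502, 0.0]
wrist_force: [-0.4, -0.0, -3.0]
gripper_width: 0.191
grasp_force: 50.0
```

```bash
cat > look.py <<'E'
import sys; from h import *
# measure held paddle+disc in wrist view, relative to TCP frame (tool x along paddle)
s=state(); i=imaging.camera_info("wrist"); p,d=imaging.read_camera("wrist")
cv2.imwrite(f"pics/{sys.argv[1]}.png",p[:,:,::-1])
R=Ro.from_rotvec(s["tool_rot"]); t=s["ee_pos"]
hsv=cv2.cvtColor(p,cv2.COLOR_RGB2HSV); H,S,V=[hsv[...,k].astype(int) for k in range(3)]
yy,xx=np.mgrid[:480,:640]
bl=(abs(xx-321)<8)&(yy>95)&(yy<160)
P=R.inv().apply(cloud(i,d,bl)-t); P=P[abs(P[:,2]-np.median(P[:,2]))<8]
f=np.polyfit(P[:,0],P[:,2],1); print("blade slope(tool z per x)",f[0].round(4),"z@0",f[1].round(1))
m=(V>120)&(yy<75)&(abs(xx-321)<50); P=R.inv().apply(cloud(i,d,m)-t); P=P[abs(P[:,2]-np.median(P[:,2]))<6]
A=np.c_[P[:,:2],np.ones(len(P))]; print("disc plane",np.linalg.lstsq(A,P[:,2],rcond=None)[0].round(4))
ztop=t[2]-16+10
for g in spotter.regions_of("wrist","soundboard")[:2]:
    r,c=np.nonzero(g["pixels"]);Q=at_z(i,np.c_[c,r],ztop);e=cv2.fitEllipse(cv2.convexHull(np.float32(Q[:,:2])))
    print("seg",g["p"],np.round(e[0],1),np.round(e[1],1),"rel tool",R.inv().apply(np.r_[e[0],ztop]-t).round(1))
E
python3 look.py w2
```

```text
t 6.0 p [ 474.1 -175.    95.9] yaw -18.4 z [-1.e-04  1.e-04 -1.e+00] F [-0.4 -0.  -3. ] w 0.191 g 50.0
blade slope(tool z per x) 0.0046 z@0 11.9
disc plane [-2.99100e-01  5.00000e-04  4.21435e+01]
seg 0.74 [ 602.7 -217.4] [52.5 71.9] rel tool [135.3  -0.3   6. ]
seg 0.6 [439.4 -21.8] [29.7 51.3] rel tool [ -81.3 -134.5    6. ]
```

View pics/w2.png

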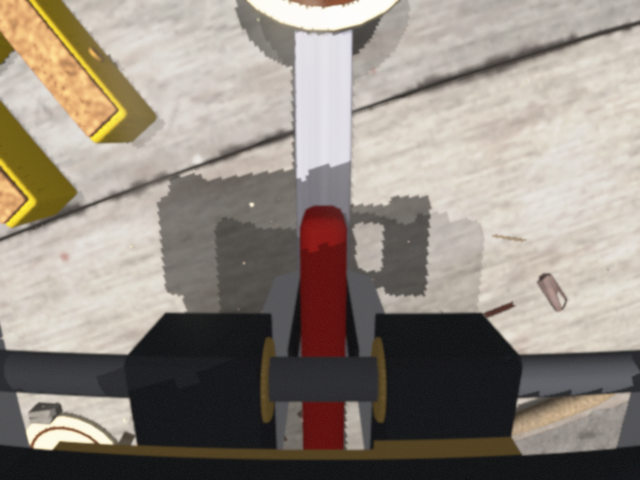

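The picture shows the paddle level in the jaws, with the disc edge at (320,28) still on the blade. Now I'll measure the disc's offset with the top and scene cameras and plan the carry.

```bash
cat > disc.py <<'E'
from h import *
s=state();t=s["ee_pos"];R=Ro.from_rotvec(s["tool_rot"]); zt=t[2]-16+10
for n in ("top","scene"):
    i=imaging.camera_info(n);imaging.read_camera(n)
    for g in spotter.regions_of(n,"soundboard")[:3]:
        r,c=np.nonzero(g["pixels"]);Q=at_z(i,np.c_[c,r],zt);e=cv2.fitEllipse(cv2.convexHull(np.float32(Q[:,:2])))
        print(n,g["p"],np.round(e[0],1),np.round(e[1],1),"rel",R.inv().apply(np.r_[e[0],zt]-t).round(1))
E
python3 disc.py
```

```text
t 6.1 p [ 474.  -175.    95.7] yaw -18.4 z [-5.e-04  2.e-04 -1.e+00] F [-0.3  0.2 -2.2] w 0.189 g 50.0
top 0.76 [ 623.7 -223.4] [77.1 87.1] rel [157.3  -1.4   5.9]
top 0.55 [368.1  65. ] [80.3 83.2] rel [-176.2 -194.3    6.1]
scene 0.8 [340.3 130.8] [77.9 80.8] rel [-223.4 -248.     6.1]
scene 0.75 [ 615.2 -217.6] [87.8 95.6] rel [147.5  -4.1   5.9]
```

Run:
```python
from h import *
p0=np.array([474.1,-175.1,96]);p1=np.array([490.1,160.3,96]);y0,y1=-18.4,18.8
f=lambda u:u**3*(10-15*u+6*u*u)
for a in (0,20):
    ya=y0+(y1-y0)*f(a/40);pa=p0+(p1-p0)*f(a/40);R=Ro.from_euler("z",ya,degrees=True)*Ro.from_rotvec([np.pi,0,0])
    print([[R.inv().apply(p0+(p1-p0)*f(k/40)-pa).round(1).tolist(),[0,0,round(-np.radians((y1-y0)*f(k/40)-(ya-y0)),3)]] for k in range(a+1,a+21)])
```

```text
[[[-0.0, -0.0, -0.0], [0, 0, np.float64(-0.0)]], [[-0.1, -0.4, -0.0], [0, 0, np.float64(-0.001)]], [[-0.3, -1.2, -0.0], [0, 0, np.float64(-0.002)]], [[-0.8, -2.8, -0.0], [0, 0, np.float64(-0.006)]], [[-1.5, -5.2, -0.0], [0, 0, np.float64(-0.01)]], [[-2.4, -8.6, -0.0], [0, 0, np.float64(-0.017)]], [[-3.7, -13.1, -0.0], [0, 0, np.float64(-0.026)]], [[-5.3, -18.7, -0.0], [0, 0, np.float64(-0.038)]], [[-7.2, -25.5, -0.0], [0, 0, np.float64(-0.051)]], [[-9.4, -33.5, -0.0], [0, 0, np.float64(-0.067)]], [[-11.9, -42.6, -0.0], [0, 0, np.float64(-0.085)]], [[-14.8, -52.7, -0.0], [0, 0, np.float64(-0.106)]], [[-17.9, -63.9, -0.0], [0, 0, np.float64(-0.128)]], [[-21.3, -76.0, -0.0], [0, 0, np.float64(-0.153)]], [[-25.0, -89.0, -0.0], [0, 0, np.float64(-0.179)]], [[-28.8, -102.6, -0.0], [0, 0, np.float64(-0.206)]], [[-32.8, -116.9, -0.0], [0, 0, np.float64(-0.235)]], [[-36.9, -131.5, -0.0], [0, 0, np.float64(-0.264)]], [[-41.1, -146.5, -0.0], [0, 0, np.float64(-0.294)]], [[-45.3, -161.7, -0.0], [0, 0, np.float64(-0.325)]]]
[[[0.8, -15.7, -0.0], [0, 0, np.float64(-0.03)]], [[1.6, -31.2, -0.0], [0
[... 238 characters left out ...]
, -0.0], [0, 0, np.float64(-0.196)]], [[5.8, -113.0, -0.0], [0, 0, np.float64(-0.219)]], [[6.3, -123.5, -0.0], [0, 0, np.float64(-0.239)]], [[6.8, -133.0, -0.0], [0, 0, np.float64(-0.257)]], [[7.2, -141.2, -0.0], [0, 0, np.float64(-0.273)]], [[7.6, -148.2, -0.0], [0, 0, np.float64(-0.287)]], [[7.9, -154.1, -0.0], [0, 0, np.float64(-0.298)]], [[8.1, -158.7, -0.0], [0, 0, np.float64(-0.307)]], [[8.3, -162.3, -0.0], [0, 0, np.float64(-0.314)]], [[8.4, -164.8, -0.0], [0, 0, np.float64(-0.319)]], [[8.5, -166.4, -0.0], [0, 0, np.float64(-0.322)]], [[8.6, -167.3, -0.0], [0, 0, np.float64(-0.324)]], [[8.6, -167.6, -0.0], [0, 0, np.float64(-0.325)]], [[8.6, -167.7, -0.0], [0, 0, np.float64(-0.325)]]]
```

>>> send_rows([
  [[-0.1,-0.4,0],[0,0,-0.001]],
  [[-0.3,-1.2,0],[0,0,-0.002]],
  [[-0.8,-2.8,0],[0,0,-0.006]],
  [[-1.5,-5.2,0],[0,0,-0.01]],
  [[-2.4,-8.6,0],[0,0,-0.017]],
  [[-3.7,-13.1,0],[0,0,-0.026]],
  [[-5.3,-18.7,0],[0,0,-0.038]],
  [[-7.2,-25.5,0],[0,0,-0.051]],
  [[-9.4,-33.5,0],[0,0,-0.067]],
  [[-11.9,-42.6,0],[0,0,-0.085]],
  [[-14.8,-52.7,0],[0,0,-0.106]],
  [[-17.9,-63.9,0],[0,0,-0.128]],
  [[-21.3,-76,0],[0,0,-0.153]],
  [[-25,-89,0],[0,0,-0.179]],
  [[-28.8,-102.6,0],[0,0,-0.206]],
  [[-32.8,-116.9,0],[0,0,-0.235]],
  [[-36.9,-131.5,0],[0,0,-0.264]],
  [[-41.1,-146.5,0],[0,0,-0.294]],
  [[-45.3,-161.7,0],[0,0,-0.325]],
])

```text
time: 7.88
ee_pos: [482.3, -5.6, 96.0]
tool_rot: [-3.141, -0.011, -0.0]
wrist_force: [-0.0, 0.3, -2.8]
gripper_width: 0.187
grasp_force: 50.0
```

>>> send_rows([
  [[0.8,-15.7,0],[0,0,-0.03]],
  [[1.6,-31.2,0],[0,0,-0.06]],
  [[2.4,-46.5,0],[0,0,-0.09]],
  [[3.1,-61.2,0],[0,0,-0.119]],
  [[3.9,-75.4,0],[0,0,-0.146]],
  [[4.5,-88.8,0],[0,0,-0.172]],
  [[5.2,-101.4,0],[0,0,-0.196]],
  [[5.8,-113,0],[0,0,-0.219]],
  [[6.3,-123.5,0],[0,0,-0.239]],
  [[6.8,-133,0],[0,0,-0.257]],
  [[7.2,-141.2,0],[0,0,-0.273]],
  [[7.6,-148.2,0],[0,0,-0.287]],
  [[7.9,-154.1,0],[0,0,-0.298]],
  [[8.1,-158.7,0],[0,0,-0.307]],
  [[8.3,-162.3,0],[0,0,-0.314]],
  [[8.4,-164.8,0],[0,0,-0.319]],
  [[8.5,-166.4,0],[0,0,-0.322]],
  [[8.6,-167.3,0],[0,0,-0.324]],
  [[8.6,-167.6,0],[0,0,-0.325]],
  [[8.6,-167.7,0],[0,0,-0.325]],
])

```text
time: 9.55
ee_pos: [490.2, 160.2, 96.0]
tool_rot: [3.099, 0.514, -0.0]
wrist_force: [1.0, 0.0, -2.2]
gripper_width: 0.188
grasp_force: 50.0
```

```bash
python3 look.py w3; python3 disc.py
python3 - <<'E'
from h import *
out=[]
p,d=imaging.read_camera("top"); c1=p[130:270,140:330]
q,d=imaging.read_camera("scene"); c2=q[210:350,100:290]
cv2.imwrite("pics/c3.png",cv2.resize(np.vstack([c1,c2]),None,fx=2,fy=2,interpolation=cv2.INTER_CUBIC)[:,:,::-1])
E
```

```text
t 9.55 p [490.2 160.2  96. ] yaw 18.82 z [-0. -0. -1.] F [ 1.   0.  -2.2] w 0.188 g 50.0
blade slope(tool z per x) 0.0043 z@0 11.9
disc plane [-3.04200e-01  2.00000e-04  4.27129e+01]
seg 0.8 [617.8 204.7] [51.6 70.8] rel tool [135.1  -1.    6. ]
seg 0.66 [423.9 122.1] [ 9.3 42.6] rel tool [-75.1  14.7   6. ]
t 9.65 p [490.2 160.2  96. ] yaw 18.82 z [ 0. -0. -1.] F [ 0.1 -0.1 -2.2] w 0.187 g 50.0
top 0.94 [644.4 201.2] [60. 88.] rel [159.2  10.9   6. ]
top 0.87 [375.   51.4] [51.  78.5] rel [-144.2   65.8    6. ]
scene 0.94 [339.7 131.5] [76.8 78.3] rel [-151.8  -21.4    6. ]
scene 0.81 [631.4 213.5] [89.2 91.8] rel [150.8  -4.9   6. ]
scene 0.69 [596.2 247.9] [122.8 147. ] rel [128.5 -48.9   6. ]
```

View pics/w3.png

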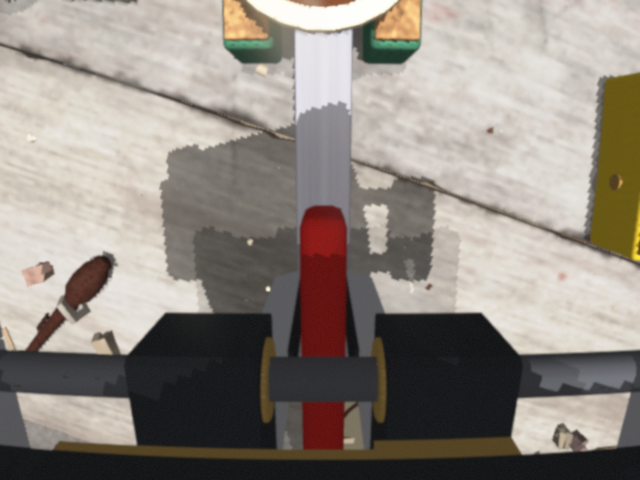

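View pics/c3.png

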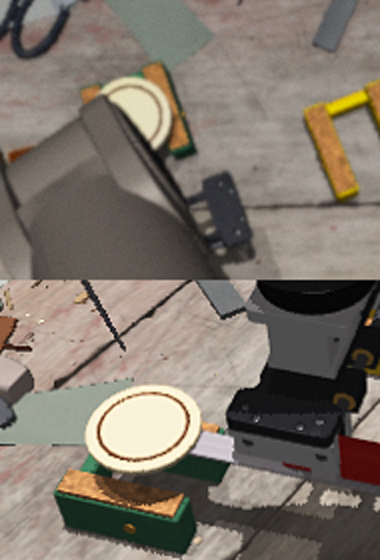

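The wrist picture shows the blade (columns 295–353) midway between the wall ends (outer corners about (224,40) and (421,40)), with the disc still on it. The crops show the disc above the green stand. I'll compute the fine correction now.

Run:
```python
from h import *
s=state();t=s["ee_pos"];R=Ro.from_rotvec(s["tool_rot"]);i=imaging.camera_info("wrist")
p=cv2.imread("pics/w3.png")[:,:,::-1];hsv=cv2.cvtColor(p,cv2.COLOR_RGB2HSV)
H,S,V=[hsv[...,k].astype(int) for k in range(3)]
yy,xx=np.mgrid[:480,:640]
cork=(H>8)&(H<22)&(S>110)&(V>110)&(yy<60)&(xx>200)&(xx<440)
for m in (cork&(xx<320),cork&(xx>320)):
    m=cv2.morphologyEx(m.astype(np.uint8),cv2.MORPH_OPEN,np.ones((3,3)))
    r,c=np.nonzero(m);q=R.inv().apply(at_z(i,np.c_[c,r],50)-t)
    print("px",c.min(),c.max(),r.max(),"tool x min %.1f"%np.percentile(q[:,0],1),"y",np.percentile(q[:,1],[1,99]).round(1))
    e=[];
    for row in range(3,32,4):
        cc=np.nonzero(m[row])[0]
        if len(cc)>4: e.append((row,R.inv().apply(at_z(i,[(cc.min(),row),(cc.max(),row)],50)-t)[:,1].round(1)))
    print(e)
b=[]
for row in (60,100,160):
    g=(S[row]<40)&(V[row]>110 if row<90 else V[row]>90)&(abs(xx[row]-323)<45)
    cc=np.nonzero(g)[0];print("blade",row,cc.min(),cc.max(),R.inv().apply(at_z(i,[(295,row),(353,row)],84)-t).round(1).tolist())
```

```text
t 9.95 p [490.2 160.4  96. ] yaw 18.83 z [ 0.e+00  1.e-04 -1.e+00] F [ 0.8  0.  -2.4] w 0.191 g 50.0
px 224 263 38 tool x min 116.4 y [-47.9 -30.2]
[(3, array([-47.9, -40.1])), (7, array([-47.9, -39.6])), (11, array([-46. , -38.7])), (15, array([-46.1, -37.8])), (19, array([-47.6, -35.8])), (23, array([-47.7, -33.5])), (27, array([-47.7, -32.5])), (31, array([-47.8, -32.1]))]
px 321 419 39 tool x min 115.9 y [ 0.5 46.6]
[(3, array([-0.9, 46.6])), (7, array([33.9, 46.6])), (11, array([32. , 46.6])), (15, array([30.1, 46.7])), (19, array([28.7, 43.8])), (23, array([26.7, 44.8])), (27, array([25.8, 46.8])), (31, array([25.3, 46.4]))]
blade 60 280 361 [[99.7, -11.6, 12.0], [99.7, 12.4, 12.0]]
blade 100 279 367 [[83.6, -11.8, 12.0], [83.6, 12.6, 12.0]]
blade 160 279 367 [[58.6, -12.1, 12.0], [58.6, 12.9, 12.0]]
```

>>> send_rows([
  [[0.5,0,0.5],[0,0,0]],
  [[1,0,2],[0,0,0]],
  [[1,0,4.5],[0,0,0]],
  [[1,0,8],[0,0,0]],
  [[1,0,12],[0,0,0]],
  [[1,0,16],[0,0,0]],
  [[1,0,20],[0,0,0]],
  [[1,0,23],[0,0,0]],
  [[1,0,25],[0,0,0]],
  [[1,0,26.5],[0,0,0]],
  [[1,0,28],[0,0,0]],
  [[1,0,29.5],[0,0,0]],
  [[1,0,31],[0,0,0]],
  [[1,0,32.5],[0,0,0]],
  [[1,0,34],[0,0,0]],
  [[1,0,35.5],[0,0,0]],
  [[1,0,37],[0,0,0]],
  [[1,0,39],[0,0,0]],
  [[1,0,41],[0,0,0]],
  [[1,0,42],[0,0,0]],
])

```text
time: 11.62
ee_pos: [491.1, 160.7, 53.7]
tool_rot: [-3.099, -0.514, 0.0]
wrist_force: [-0.1, 0.6, -1.7]
gripper_width: 0.188
grasp_force: 50.0
```

Run:
```python
from h import *
s=state()
q,d=imaging.read_camera("scene"); w,_=imaging.read_camera("wrist")
cv2.imwrite("pics/c4.png",np.vstack([cv2.resize(q[220:350,100:300],(600,390),interpolation=cv2.INTER_CUBIC),cv2.resize(w[:200,170:470],(315,210)).repeat(1,1) if 0 else cv2.copyMakeBorder(w[:200,170:470],0,0,0,300,cv2.BORDER_CONSTANT)])[:,:,::-1])
i=imaging.camera_info("scene");zt=56
for g in spotter.regions_of("scene","soundboard")[:3]:
    r,c=np.nonzero(g["pixels"]);Q=at_z(i,np.c_[c,r],zt);e=cv2.fitEllipse(cv2.convexHull(np.float32(Q[:,:2])));print(g["p"],np.round(e[0],1),np.round(e[1],1))
```

```text
t 11.62 p [491.1 160.7  53.7] yaw 18.84 z [-2.e-04 -0.e+00 -1.e+00] F [-0.1  0.6 -1.7] w 0.188 g 50.0
0.91 [349.5 108.7] [80.3 81.1]
0.67 [633.1 213.9] [88.7 90.6]
```

View pics/c4.png

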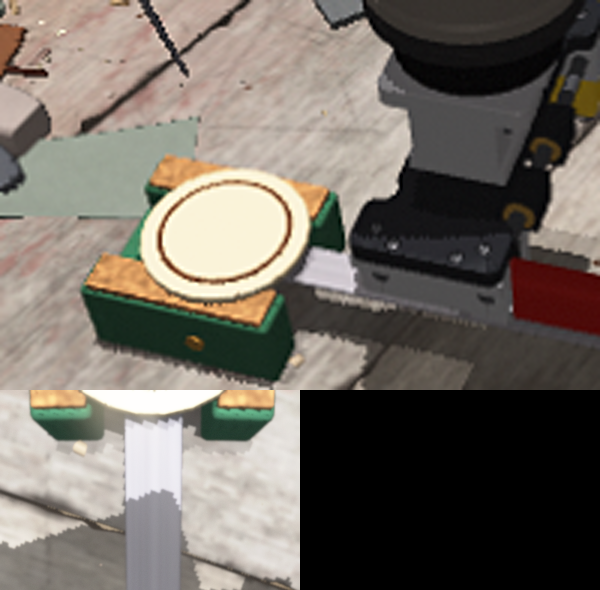

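The disc now rests centred on both cork tops. In scene-camera coordinates it is at (633,214), and the seat is at (634,212). The blade is midway in the gap, so I'll keep lowering to the bench.

>>> send_rows([
  [[0,0,1],[0,0,0]],
  [[0,0,3],[0,0,0]],
  [[0,0,6],[0,0,0]],
  [[0,0,10],[0,0,0]],
  [[0,0,14],[0,0,0]],
  [[0,0,18],[0,0,0]],
  [[0,0,22],[0,0,0]],
  [[0,0,26],[0,0,0]],
  [[0,0,29],[0,0,0]],
  [[0,0,31.5],[0,0,0]],
  [[0,0,33.5],[0,0,0]],
  [[0,0,35],[0,0,0]],
  [[0,0,36],[0,0,0]],
  [[0,0,37],[0,0,0]],
  [[0,0,37.7],[0,0,0]],
  [[0,0,37.7],[0,0,0]],
  [[0,0,37.7],[0,0,0]],
])

```text
time: 13.18
ee_pos: [491.2, 160.7, 16.4]
tool_rot: [-3.099, -0.514, -0.0]
wrist_force: [-0.3, -0.1, -2.1]
gripper_width: 0.187
grasp_force: 50.0
```

>>> send_rows([
  [[0,0,0.3],[0,0,0]],
  [[0,0,0.6],[0,0,0]],
  [[0,0,0.8],[0,0,0]],
  [[0,0,0.8],[0,0,0]],
  [[0,0,0.8],[0,0,0]],
])

```text
time: 13.6
ee_pos: [491.3, 160.7, 16.0]
tool_rot: [3.099, 0.514, 0.001]
wrist_force: [-3.3, -0.5, 8.8]
gripper_width: 0.188
grasp_force: 50.0
```

Contact with the bench. I'll release gently to a partial opening.

>>> send_rows([
  [[0,0,-0.4],[0,0,0]],
  [[0,0,-0.4],[0,0,0]],
  [[0,0,-0.4],[0,0,0]],
  [[0,0,-0.4],[0,0,0]],
  [[0,0,-0.4],[0,0,0]],
  [[0,0,-0.4],[0,0,0]],
  [[0,0,-0.4],[0,0,0]],
  [[0,0,-0.4],[0,0,0]],
], jaw=-0.2)

```text
time: 14.27
ee_pos: [491.2, 160.7, 15.9]
tool_rot: [-3.099, -0.514, 0.0]
wrist_force: [-1.0, 0.4, -0.6]
gripper_width: 0.597
grasp_force: 0.0
```

>>> send_rows([
  [[0,0,-2],[0,0,0]],
  [[0,0,-6],[0,0,0]],
  [[0,0,-12],[0,0,0]],
  [[0,0,-20],[0,0,0]],
  [[0,0,-30],[0,0,0]],
  [[0,0,-45],[0,0,0]],
  [[0,0,-60],[0,0,0]],
  [[0,0,-80],[0,0,0]],
  [[0,0,-100],[0,0,0]],
  [[0,0,-120],[0,0,0]],
  [[0,0,-140],[0,0,0]],
  [[0,0,-155],[0,0,0]],
  [[0,0,-165],[0,0,0]],
  [[0,0,-170],[0,0,0]],
  [[0,0,-170],[0,0,0]],
])

```text
time: 15.52
ee_pos: [491.5, 160.9, 187.1]
tool_rot: [-3.099, -0.514, -0.003]
wrist_force: [0.7, 0.5, -0.0]
gripper_width: 0.599
grasp_force: 0.0
```

Run:
```python
from h import *
s=state();t=s["ee_pos"]
q,d=imaging.read_camera("scene"); w,dw=imaging.read_camera("wrist")
cv2.imwrite("pics/c5.png",np.vstack([cv2.resize(q[210:350,100:340],(480,280),interpolation=cv2.INTER_CUBIC),cv2.resize(w,(480,320))])[:,:,::-1])
for n,zt in (("scene",56),("wrist",56)):
  i=imaging.camera_info(n)
  for g in spotter.regions_of(n,"soundboard")[:3]:
    r,c=np.nonzero(g["pixels"]);Q=at_z(i,np.c_[c,r],zt);e=cv2.fitEllipse(cv2.convexHull(np.float32(Q[:,:2])));print(n,g["p"],np.round(e[0],1),np.round(e[1],1))
hsv=cv2.cvtColor(w,cv2.COLOR_RGB2HSV);H,S,V=[hsv[...,k].astype(int) for k in range(3)]
P=cloud(i,dw,((H<8)|(H>172))&(S>150)&(V>70));P=P[P[:,2]>30];print("handle",np.median(P[:,2]),rect(P))
```

```text
t 15.52 p [491.5 160.9 187.1] yaw 18.83 z [ 1.7e-03  5.0e-04 -1.0e+00] F [ 0.7  0.5 -0. ] w 0.599 g 0.0
scene 0.6 [349.9 107.9] [81.1 85.4]
scene 0.57 [632.5 214.2] [87.  91.1]
scene 0.57 [624.4 227.9] [135.6 163.1]
wrist 0.98 [634.7 209.6] [85.4 89. ]
wrist 0.83 [393.8  90.5] [67.8 78.8]
handle 36.43542528736932 (array([475. , 154.9]), 112.7, 16.4, 18.5)
```

View pics/c5.png

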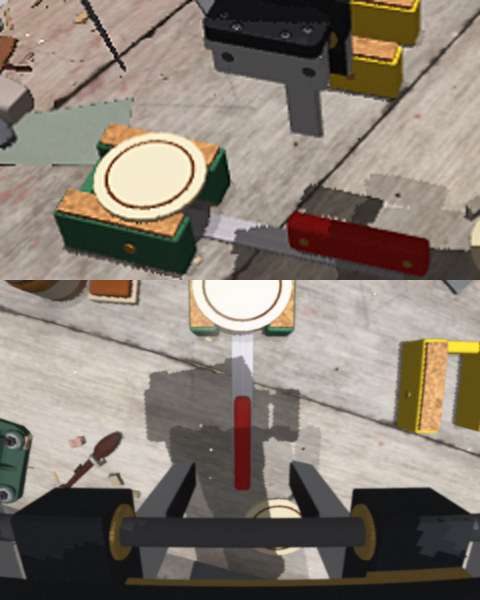

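The disc lies centred on the cork: the wrist camera puts it at (635,210) and the scene camera at (633,214), against a seat near (635,211). The paddle is flat on the bench and the gripper is clear, so I'm handing in.

```bash
python3 -c "
from rig import ticket
print(ticket.job_done())"
```

```text
the job is handed in; nothing more can be done
None
```

The job is handed in: the soundboard lies centred on the green stand's cork to within about 3 mm by the cameras, never touched by the gripper, and the paddle lies flat on the bench, after about 16 of the 48 s allowed.

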